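Set the aiming light to the cross on a surgical-skills bench

TASK

Set the aiming light for the next trainee: press its spring-loaded wheel in by the black grip bar, turn it until the cross-shaped opening stands in the middle of the window, and let the wheel spring all the way back out so that it locks there. Then let go, and leave everything else on the bench where it is.

Things in the scene. Friction and masses are not known exactly. Their poses are not given: they have to be found in the camera images.
- light_unit: the aiming light: fixed white wedge, 195 mm deep, 240 wide, 90 high in front, 200 at the back (round lens there). Origin: centre of its underside; x from low front to high back, z up. Its panel's outward normal leans 30 deg from vertical towards its front (-x). A wheel lies in the panel; a dark cover with a 46 mm square window hides its upper half. Cover and frame top: 14 mm above the disc's underside
- wheel_grip (a point): point on the wheel's axle in its black grip bar, 48 mm above the disc's underside; turns and sinks with the wheel. z: along the axle, outwards from the panel; x: along the bar, to the cross; y: across it. The bar is 60 mm long (x), 18 wide (y), and reaches 14 mm above and 22 mm below this point (z), on a hub 32 mm across
- cross_mark (a point): centre of the black cross-shaped opening (34 mm wide) on the upper face of the wheel, an aluminium disc 164 mm across and 6 mm thick; 53 mm from the axle. The wheel's five other openings are round (10 to 26 mm), one every 60 degrees
- window (a point): point in the middle of the window, straight up the slope from the axle, where the cross's centre lies when the wheel is set and fully out. Fixed to the light unit (axes as the unit's)
- shape_wheel (a joint): angle of the wheel (rad), turns without end either way: 0 (or whole turns, 2 pi) with the cross in the window; grows counter-clockwise seen from outside, facing the panel. Turning takes about 0.05 N m, and is possible only while the wheel is pressed in
- wheel_press (a joint): how far the wheel is pressed in along its axle (m): 0 fully out, 0.013 at the inner stop. Spring: about 4 N at 0, 10 N at 9 mm, 13 N at the stop. Six notches, one per opening, lock the wheel when it is out; it turns freely when 9 mm or more in. Let go between notches it stays about 8 mm in; let go within 5 degrees of a notch it centres itself and springs out to 0
- needle_holder: bystander, loose: scissor-like steel needle holder lying flat, 175 mm long, 10 mm high; origin at its middle on the underside
- swab_jar: bystander, loose: glass jar with a steel cap, 66 mm across, 80 mm high; origin at the centre of its underside
- tape_roll: bystander, loose: paper tape roll lying flat, 90 mm across, 25 mm high; origin at the centre of its underside
- steel_bowl: bystander, loose: steel bowl, 140 mm across, 50 mm high; origin at the centre of its underside
- spray_bottle: bystander, loose: white plastic bottle, 64 mm across, 160 mm high; origin at the centre of its underside
- glove_box: bystander, loose: cardboard box 120 x 220 x 80 mm; origin at the centre of its underside
- suture_pad: bystander, loose: skin-coloured practice pad 100 x 140 x 18 mm; origin at the centre of its underside

How it is judged:
By the outcome, as a careful person would: the job done as asked, in the order asked, and still so for the second after the job is handed in, with the robot touching nothing.
It also fails if it takes over 64 s, if anything falls off the work surface, if the arm or the gripper's body presses on something with over 40 N, if the wrist force passes 120 N, or if a joint passes its speed limit or range.

ROBOT

A 6-joint arm with a two-finger parallel gripper is mounted at the origin on the work surface. World frame = base frame: x ahead of the robot, y to its left, z up, the work surface at z = 0. Lengths are in m, angles in rad, forces in N, time in s.
With the tool pointing down it reaches from about 0.35 to 0.875 m from the base axis. Payload 4.2 kg.
Tool frame: the origin (TCP) lies on the mounting face of the last link; the fingertips stand 182 mm ahead of it and the grasp point (between the pads) lies 164 mm ahead of it; z points along the fingers, y is the direction in which the jaws open and shut (so a half turn about z gives the same grasp; the last joint's range is limited). The gripper opens to 87 mm and grips with 3 to 60 N. Pads are 19 mm wide; open, the fingers measure 117 mm over their backs; the gripper's body (75 mm by 190 mm) begins 51 mm behind the grasp point.
Start: joints at [-1.053, 0.385, 0.008, 0, -1.194, -0.259], TCP at [0.16, -0.604, 0.405] pointing down, gripper open.
Joint ranges: [-3.14, 3.14], [-1.21, 2.06], [-1.07, 1.41], [-3.16, 2.05], [-2.99, -0.16], [-3.1, 3.1]. Speed limits (rad/s): [2.79, 2.79, 3.14, 3.14, 3.14, 3.14].

INTERFACE

Orientations are given as a 3x3 rotation matrix whose columns are the frame's x, y, z axes.
In Python, from bench import monitor, optics, job gives the robot as it stands.
- The arm moves only by the tool apply_moves, never from a script. Its argument "plan" is a list of rows, each a list of 7 numbers: the shift along the tool's x, y, z in mm, then the turn, a rotation vector about the tool's x, y, z in units of 10 degrees (1.0 is 10 degrees), then the closure, from 0 (fully open) to 1 (shut). A call has 1 to 12 rows; each row is the pose to reach, as a shift and turn from the pose commanded when the call began, along the tool's axes at that moment; what a row does not reach only later rows make up. A row lasts 1/8 s, in which the tool goes at most 62.5 mm and 10.7 degrees, less where a joint would pass 70% of its speed; a pose out of reach is approached as far as the arm can. A call with a gripper value outside its range is refused whole. The fingers move at their own pace and stop on an object; "squeeze" is the grip in N (left out, the last holds). Time passes only in rows, so rows that repeat a pose let the fingers close. It gives the time, the measured TCP pose, the force and the opening at its end, in the units of the state.
- monitor.observe(): the state, without advancing time (a new reading comes with each control period).
- optics.grab_frame(name): name is "side" or "top"; returns a dict with "image" (384x512x3 uint8, red, green, blue), "z_map" (384x512 float32, m along the optical axis (not along the pixel's ray), 0 where there is no reading), "camera_matrix" (3x3 intrinsics, pixels), "dist" ([k1, k2, p1, p2, k3] as OpenCV has them; the pictures are not rectified), "eye" and "rotation" of the camera in the world. Camera axes: x right, y down, z forward; pixel columns grow to the right and rows downward; lengths in m; the calibration is good to about 2 mm. A picture is of the moment at which its call begins.
- job.finish_job(): hands the job in, once; it reports no verdict.
The state is a dict: "time": time; "joint_positions": joint angles; "dq": joint speeds; "tau": joint torques, N m; "eef_pos": TCP position; "orientation": TCP orientation; "wrist_force": force on the tool from outside, world axes, zero at the start; "ft_torque": the same for the moment, N m; "finger_gap": opening from 0.0 (shut) to 1.0 (fully open).
Only numpy, scipy, OpenCV 4.12 (cv2) and the standard library are available. Lean on these libraries where they do the work, as an engineer would, in place of code of your own. Each camera call takes 0.05 s, during which the arm holds its last target. There are 200 camera calls.

## Working session

There is one attempt and no reset: what is moved stays moved. The work goes in short steps, Python scripts to look and compute and a tool call to move; the robot and the scene stay as the last step left them, time stands still between calls to the robot, and variables do not carry over. Pictures are saved under pics/ and viewed, about 8 in all and at most 12, crops included, and the job is handed in when it is done.

Besides the shell and the picture viewer there is one more tool, called after "Call:" in YAML: its name, and indented under it one key for each argument. apply_moves: Moves the arm, as the interface text tells. Its arguments: {"type":"object","properties":{"plan":{"type":"array"},"squeeze":{"type":"number"}},"required":["plan"]}

```bash
mkdir -p pics; ls; python3 - <<'E'
from bench import monitor, optics
import cv2,numpy as np
s=monitor.observe()
for k in s: print(k,np.round(s[k],3).tolist())
for n in("side","top"):
    f=optics.grab_frame(n); np.savez(f"{n}0.npz",**{k:np.asarray(v) for k,v in f.items()})
    cv2.imwrite(f"pics/{n}0.png",f["image"][:,:,::-1])
    print(n,f["camera_matrix"],f["dist"],f["eye"],f["rotation"])
E
```

```text
pics
time 0.0
joint_positions [-1.053, 0.386, 0.007, -0.001, -1.194, -0.259]
dq [0.001, -0.001, 0.002, 0.001, 0.001, 0.0]
tau [0.0, -39.066, 18.74, 4.22, 0.011, -0.0]
eef_pos [0.16, -0.604, 0.404]
orientation [[-0.967, -0.256, -0.001], [-0.256, 0.967, 0.002], [0.0, 0.002, -1.0]]
wrist_force [-0.442, 0.303, 0.212]
ft_torque [-0.054, -0.003, 0.008]
finger_gap 1.002
side [[426.98714609   0.         252.42879967]
 [  0.         426.98714609 196.57558583]
 [  0.           0.           1.        ]] [-0.10664575  0.          0.          0.          0.        ] [0.22899253 0.93589458 1.12493492] [[-0.97124817 -0.15853766  0.17760291]
 [-0.23757063  0.69368866 -0.67996782]
 [-0.01540062 -0.70261074 -0.71140774]]
top [[472.6230915    0.         254.25643204]
 [  0.         472.6230915  200.00070949]
 [  0.           0.           1.        ]] [-0.04965312  0.          0.          0.          0.        ] [ 0.32874932 -0.0467545   1.67475696] [[-0.00270352 -0.99390933  0.11016773]
 [-0.99984747  0.00458757  0.01685175]
 [-0.01725452 -0.11010537 -0.99377014]]
```

View pics/top0.png

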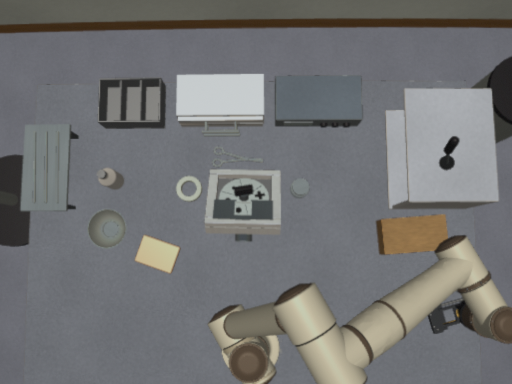

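View pics/side0.png

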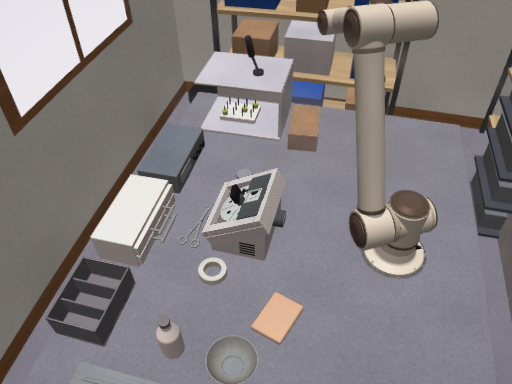

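The top view shows the unit at px (243,200) with its low front facing away from the robot. The grip bar is near (243,190) and the cross near (260,195). I'll zoom in and get 3D points.

```bash
cat > h.py <<'E'
import numpy as np,cv2
from bench import monitor, optics
def load(n): return dict(np.load(n))
def rays(f,uv):
    p=cv2.undistortPoints(np.float64(uv).reshape(-1,1,2),f["camera_matrix"],f["dist"]).reshape(-1,2)
    return np.c_[p,np.ones(len(p))]@f["rotation"].T
def cloud(f,uv):
    uv=np.asarray(uv,int); z=f["z_map"][uv[:,1],uv[:,0]]
    return rays(f,uv)*z[:,None]+f["eye"]
def onplane(f,uv,p0,n):
    r=rays(f,uv); t=((p0-f["eye"])@n)/(r@n); return f["eye"]+r*t[:,None]
def proj(f,P):
    rv=cv2.Rodrigues(f["rotation"].T)[0]; return cv2.projectPoints(np.float64(P).reshape(-1,3),rv,-f["rotation"].T@f["eye"],f["camera_matrix"],f["dist"])[0].reshape(-1,2)
E
python3 - <<'E'
from h import *
ims=[]
for n,(u0,v0,w,hh) in {"top":(195,160,100,90),"side":(195,160,100,90)}.items():
    f=load(n+"0.npz"); c=f["image"][v0:v0+hh,u0:u0+w,::-1]
    ims.append(cv2.resize(c,None,fx=4,fy=4,interpolation=cv2.INTER_CUBIC))
cv2.imwrite("pics/c0.png",np.hstack(ims))
f=load("top0.npz")
uv=np.array([(u,v) for v in range(165,245) for u in range(200,288)])
P=cloud(f,uv); P=P[(P[:,2]>0.06)&(P[:,2]<.25)]
# RANSAC plane
rng=np.random.default_rng(0);best=0
for _ in range(500):
    a,b,c=P[rng.choice(len(P),3)]; n=np.cross(b-a,c-a); l=np.linalg.norm(n)
    if l<1e-5: continue
    n/=l; n*=np.sign(n[2]); m=abs((P-a)@n)<.003
    if n[2]<.95 and m.sum()>best: best=m.sum();M=m
Q=P[M];c=Q.mean(0);n=np.linalg.svd(Q-c)[2][2];n*=np.sign(n[2]);print(len(P),best,c,n, np.degrees(np.arccos(n[2])),np.degrees(np.arctan2(n[1],n[0])))
d=(P-c)@n; print(np.histogram(d,bins=np.arange(-.03,.07,.004)))
r=cv2.minAreaRect(np.float32(P[P[:,2]>.085][:,:2])); print(r,cv2.boxPoints(r))
E
```

```text
4766 1616 [0.4981987  0.01482188 0.1546519 ] [ 0.52093813 -0.01825523  0.85339921] 31.41666625088658 -2.0069942070363833
(array([  93,  183,  190,  324,  495,  309,  516, 1183,  647,   95,   20,
         17,   15,   14,   11,   19,   13,   40,   40,    6,    0,    0,
          0,    0]), array([-0.03 , -0.026, -0.022, -0.018, -0.014, -0.01 , -0.006, -0.002,
        0.002,  0.006,  0.01 ,  0.014,  0.018,  0.022,  0.026,  0.03 ,
        0.034,  0.038,  0.042,  0.046,  0.05 ,  0.054,  0.058,  0.062,
        0.066]))
((0.4885226786136627, 0.014649488031864166), (0.24002957344055176, 0.23872841894626617), 88.91141510009766) [[ 0.36689997 -0.10307593]
 [ 0.6055853  -0.10761135]
 [ 0.6101454   0.13237491]
 [ 0.37146008  0.13691032]]
```

View pics/c0.png

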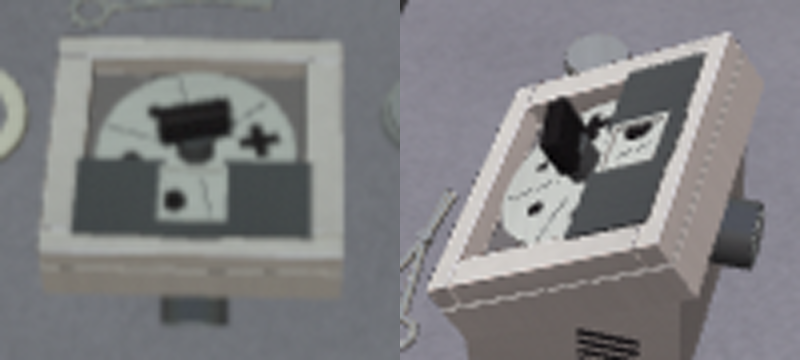

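```bash
cat >> h.py <<'E'
az=np.radians(-1.2)
n=np.array([.5*np.cos(az),.5*np.sin(az),np.sqrt(.75)])
ux=-np.array([np.cos(az),np.sin(az),0])          # unit x
uy=np.cross([0,0,1],ux)                            # unit y
up=np.cross(uy,-n); up*=np.sign(up[2])             # up the slope
E
python3 - <<'E'
from h import *
ct=lambda L,o=(195,160): (np.float64(L)+.5)/4-.5+np.array(o)
f=load("top0.npz"); g=load("side0.npz")
# plane height with n fixed
uv=np.array([(u,v) for v in range(165,245) for u in range(200,288)]);P=cloud(f,uv);P=P[(P[:,2]>.06)&(P[:,2]<.25)]
h=P@n; H=np.histogram(h,np.arange(h.min(),h.max(),.001)); k=H[0].argmax(); h0=np.median(h[abs(h-H[1][k])<.003]); print("h0",h0)
p0=n*h0
W=onplane(f,ct([(158,168),(228,168),(227,222),(156,220)]),p0,n).mean(0)
Ws=onplane(g,ct([(622,122),(667,112),(652,160),(607,168)])-[100,0],p0,n).mean(0)
print("win top",W,"side",Ws)
for nm,w in(("t",W),("s",Ws)):
    print(nm,"axle@cover",w-.053*up)
C=onplane(f,ct([(260,140)]),n*(h0-.016),n)[0]
Cs=onplane(g,ct([(597,126)])-[100,0],n*(h0-.016),n)[0]
hl=onplane(f,ct([(174,200)]),n*(h0-.016),n)[0]
for w in (W,Ws,(W+Ws)/2):
  a=w-.053*up
  for X in (C,Cs,hl):
    d=X-a; x,y=d@up,d@-np.cross(n,up)  # right as seen from outside facing panel
    print("r",np.hypot(x,y),"ccw angle",np.degrees(np.arctan2(-y,x)))
B=P[(h>h0+.034)&(h<h0+.06)]
a=W-.053*up
L=np.cross(n,up) # left (ccw) 
q=np.c_[(B-a)@up,(B-a)@L,(B@n)-h0]; print(len(B),q.mean(0),q[:,2].max(),np.percentile(q[:,2],80)); r=cv2.minAreaRect(np.float32(q[:,:2]*1000));print(r)
E
```

```text
h0 0.38250186940983494
win top [0.46930802 0.01581446 0.17097065] side [0.46401517 0.0178858  0.17405085]
t axle@cover [0.51519729 0.01485321 0.14447065]
s axle@cover [0.50990445 0.01692455 0.14755085]
r 0.05493400721552048 ccw angle 105.16138706343149
r 0.05140854906633745 ccw angle 97.40153925544728
r 0.05009960462116041 ccw angle -17.864199686426247
r 0.058689056714624106 ccw angle 110.47335799898808
r 0.05446166667396586 ccw angle 103.5748218837533
r 0.04363495730178524 ccw angle -17.89602564766946
r 0.05675056985208004 ccw angle 107.90521120261563
r 0.05285837627224563 ccw angle 100.57728021415444
r 0.046867279162490484 ccw angle -17.87901518701444
99 [0.00428503 0.00098748 0.04155339] 0.04724818816812271 0.04405545980689936
((2.915238857269287, 0.9152317047119141), (23.076457977294922, 59.34618377685547), 13.87849235534668)
```

```bash
cat >> h.py <<'E'
from scipy.spatial.transform import Rotation as Ro
A=np.array([.5140,.0152,.1455]); A=A+n*(0.3825-A@n)  # axle at cover plane
left=np.cross(n,up)
def toolR(th):
    t=np.radians(th); x=np.cos(t)*up+np.sin(t)*left
    return np.c_[x,np.cross(-n,x),-n]
def move(p,R,s=None):
    s=s or monitor.observe(); M=np.array(s["orientation"])
    d=M.T@(np.array(p)-s["eef_pos"])*1000; r=Ro.from_matrix(M.T@R).as_rotvec()
    print("shift mm",d.round(1),"turn/10deg",np.degrees(r).round(1)/10)
E
python3 - <<'E'
from h import *
print(A,n,up); move(A+n*(.195+.12),toolR(102.5))
E
```

```text
[0.51385445 0.01520305 0.14524784] [ 0.49989034 -0.01047121  0.8660254 ] [-0.86583547  0.01813667  0.5       ]
shift mm [-651.9  464.7  -13.4] turn/10deg [-2.83  1.69 -8.43]
```

Call:
apply_moves:
  plan:
    - [-652,465,-13,-2.83,1.69,-8.43,0]
    - [-652,465,-13,-2.83,1.69,-8.43,0]
    - [-652,465,-13,-2.83,1.69,-8.43,0]
    - [-652,465,-13,-2.83,1.69,-8.43,0]
    - [-652,465,-13,-2.83,1.69,-8.43,0]
    - [-652,465,-13,-2.83,1.69,-8.43,0]
    - [-652,465,-13,-2.83,1.69,-8.43,0]
    - [-652,465,-13,-2.83,1.69,-8.43,0]
    - [-652,465,-13,-2.83,1.69,-8.43,0]
    - [-652,465,-13,-2.83,1.69,-8.43,0]
    - [-652,465,-13,-2.83,1.69,-8.43,0]
    - [-652,465,-13,-2.83,1.69,-8.43,0]

```text
time: 1.6
eef_pos: [0.6398, -0.0252, 0.4165]
orientation: [[0.167, -0.85, -0.5], [-0.98, -0.198, 0.009], [-0.107, 0.489, -0.866]]
wrist_force: [0.8, -1.7, -0.2]
finger_gap: 1.003
```

```bash
python3 - <<'E'
from h import *
print(monitor.observe()["joint_positions"]); move(A+n*(.195+.05),toolR(102.5))
E
```

```text
[ 0.19060508  0.52151663  0.25834849 -0.10762464 -1.82072392  0.00703674]
shift mm [-31.3 -33.4  53.3] turn/10deg [ 0.   -0.01 -0.  ]
```

Call:
apply_moves:
  plan:
    - [-31,-33,0,0,0,0,0]
    - [-31,-33,25,0,0,0,0]
    - [-31,-33,53,0,0,0,0]
    - [-31,-33,53,0,0,0,0]
    - [-31,-33,53,0,0,0,0]

```text
time: 2.22
eef_pos: [0.6357, 0.0103, 0.3591]
orientation: [[0.167, -0.851, -0.498], [-0.98, -0.198, 0.009], [-0.106, 0.487, -0.867]]
wrist_force: [0.3, -0.0, 0.9]
finger_gap: 1.0
```

```bash
python3 - <<'E'
from h import *
print(monitor.observe()["joint_positions"]); move(A+n*(.195+.05),toolR(102.5))
s=monitor.observe();p=s["eef_pos"];R=np.array(s["orientation"])
ims=[]
for m,(u0,v0,w,hh) in {"top":(195,150,100,100),"side":(195,140,100,100)}.items():
    f=optics.grab_frame(m); np.savez(m+"1.npz",**{k:np.asarray(v) for k,v in f.items()})
    print(m,((proj(f,[p+R[:,2]*.182,p+R[:,2]*.182+R[:,1]*.0435,p+R[:,2]*.182-R[:,1]*.0435])-[u0,v0]+.5)*4).round())
    ims.append(cv2.resize(f["image"][v0:v0+hh,u0:u0+w,::-1],None,fx=4,fy=4,interpolation=cv2.INTER_CUBIC))
cv2.imwrite("pics/c1.png",np.hstack(ims))
E
```

```text
[ 0.2422186   0.55003533  0.17095459 -0.12993956 -1.69763202 -0.02860629]
shift mm [-2.  -1.8  1.2] turn/10deg [-0.01 -0.01 -0.  ]
top [[196. 135.]
 [206. 179.]
 [186.  94.]]
side [[138. 175.]
 [186. 155.]
 [ 92. 194.]]
```

View pics/c1.png

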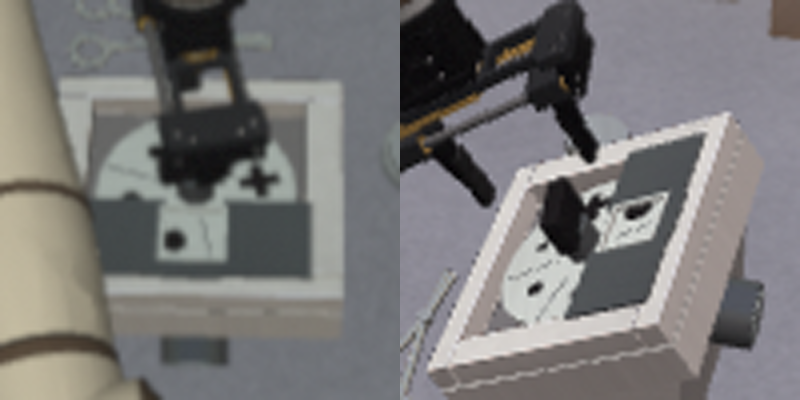

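Both views show the fingers straddling the bar: tips at (590,155) and (487,200) in the side crop, bar top at (555,200). I'll descend and close gently.

Call:
apply_moves:
  plan:
    - [-2,-2,15,0,0,0,0]
    - [-2,-2,30,0,0,0,0]
    - [-2,-2,42,0,0,0,0]
    - [-2,-2,51,0,0,0,0]
    - [-2,-2,51,0,0,0,0.5]
    - [-2,-2,51,0,0,0,0.7]
    - [-2,-2,51,0,0,0,0.75]
    - [-2,-2,51,0,0,0,0.8]
    - [-2,-2,51,0,0,0,0.85]
    - [-2,-2,51,0,0,0,0.85]
  squeeze: 12

```text
time: 3.58
eef_pos: [0.611, 0.0133, 0.3133]
orientation: [[0.167, -0.85, -0.5], [-0.98, -0.198, 0.01], [-0.107, 0.488, -0.866]]
wrist_force: [0.5, -0.7, 0.1]
finger_gap: 0.4
```

```bash
python3 - <<'E'
from h import *
s=monitor.observe(); R=np.array(s["orientation"]);print("F tool",R.T@s["wrist_force"],"T",R.T@s["ft_torque"],s["finger_gap"]); move(A+n*(.195),toolR(102.5))
E
```

```text
F tool [ 0.79513464 -0.1919134  -0.31396226] T [0.92967746 0.24573627 0.00412489] 0.39970110456359126
shift mm [ 0.1  0.2 -0.9] turn/10deg [-0. -0. -0.]
```

Call:
apply_moves:
  plan:
    - [0,0,0,0,0,0,0.9]
    - [0,0,0,0,0,0,1]
    - [0,0,0,0,0,0,1]
    - [0,0,0,0,0,0,1]
    - [0,0,0,0,0,0,1]
    - [0,0,0,0,0,0,1]
  squeeze: 12

```text
time: 4.32
eef_pos: [0.6116, 0.0135, 0.3132]
orientation: [[0.167, -0.851, -0.497], [-0.98, -0.198, 0.01], [-0.107, 0.486, -0.867]]
wrist_force: [4.5, 1.0, -4.0]
finger_gap: 0.34
```

```bash
python3 - <<'E'
from h import *
s=monitor.observe(); R=np.array(s["orientation"]);print("F tool",R.T@s["wrist_force"],"T",R.T@s["ft_torque"],s["finger_gap"]*87); move(A+n*(.195),toolR(102.5))
ims=[]
for m,(u0,v0,w,hh) in {"top":(195,150,100,100),"side":(195,140,100,100)}.items():
    f=optics.grab_frame(m)
    ims.append(cv2.resize(f["image"][v0:v0+hh,u0:u0+w,::-1],None,fx=4,fy=4,interpolation=cv2.INTER_CUBIC))
cv2.imwrite("pics/c2.png",np.hstack(ims))
E
```

```text
F tool [ 0.21285721 -5.90089972  1.22285525] T [ 2.93918985e+00  3.66621244e-01 -8.88595854e-05] 29.622225079134267
shift mm [ 0.2  0.7 -0.7] turn/10deg [-0.02 -0.01 -0.  ]
```

View pics/c2.png

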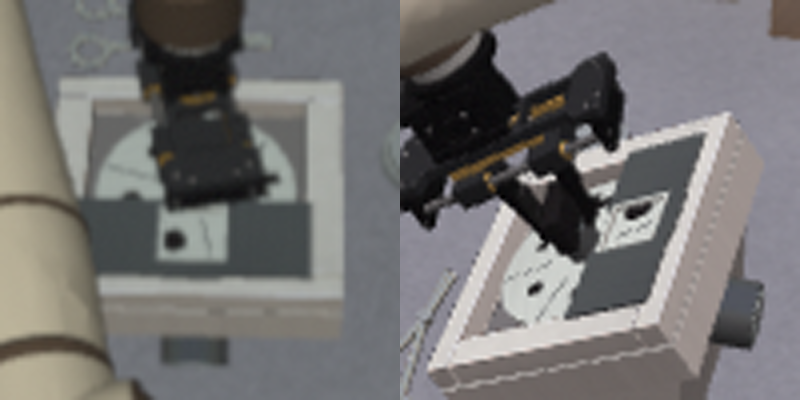

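The gap is 29.6 mm with a sideways force of −5.9 N, so only the −y finger is touching. I'll shift towards −y so the grip centres.

Call:
apply_moves:
  plan:
    - [0,-3,0,0,0,0,1]
    - [0,-5,0,0,0,0,1]
    - [0,-6,0,0,0,0,1]
    - [0,-6,0,0,0,0,1]
    - [0,-6,0,0,0,0,1]
  squeeze: 12

```text
time: 5.05
eef_pos: [0.6141, 0.0139, 0.3112]
orientation: [[0.167, -0.845, -0.508], [-0.98, -0.198, 0.008], [-0.107, 0.497, -0.861]]
wrist_force: [-6.4, -0.9, 6.1]
finger_gap: 0.343
```

```bash
cat >> h.py <<'E'
def st(th=102.5):
    s=monitor.observe(); R=np.array(s["orientation"]);print("F tool",(R.T@s["wrist_force"]).round(2),"T",(R.T@s["ft_torque"]).round(2),s["finger_gap"]*87,"j",np.round(s["joint_positions"],2)); move(A+n*(.195),toolR(th))
E
python3 -c "
from h import *
st()"
```

```text
F tool [-0.83  8.66 -2.02] T [-1.57 -0.21 -0.06] 29.860512623588654 j [ 0.26  0.56  0.06 -0.14 -1.59 -0.02]
shift mm [-0.   3.9 -1.1] turn/10deg [ 0.06 -0.01 -0.  ]
```

The gap stays at about 29.8 mm whichever way I shift, so the fingertips seem to be on the 32 mm hub, which is too deep. I'll open, recentre, raise 9 mm and close again.

Call:
apply_moves:
  plan:
    - [0,4.5,0,0,0,0,0.4]
    - [0,4.5,-3,0,0,0,0.4]
    - [0,4.5,-9,0,0,0,0.4]
    - [0,4.5,-9,0,0,0,0.7]
    - [0,4.5,-9,0,0,0,1]
    - [0,4.5,-9,0,0,0,1]
    - [0,4.5,-9,0,0,0,1]
    - [0,4.5,-9,0,0,0,1]
    - [0,4.5,-9,0,0,0,1]
    - [0,4.5,-9,0,0,0,1]
  squeeze: 12

```text
time: 6.3
eef_pos: [0.6167, 0.0135, 0.3203]
orientation: [[0.167, -0.85, -0.5], [-0.98, -0.198, 0.01], [-0.107, 0.488, -0.866]]
wrist_force: [-0.5, 0.2, -0.7]
finger_gap: 0.206
```

```bash
python3 -c "
from h import *
st()"
```

```text
F tool [-0.16  0.05  0.88] T [0.89 0.15 0.1 ] 17.965284469778048 j [ 0.25  0.55  0.07 -0.14 -1.6  -0.03]
shift mm [0.1 1.6 8. ] turn/10deg [ 0. -0. -0.]
```

The gap is 18.0 mm with near-zero side force, so the bar is gripped and centred. Next I'll grip firmly and press.

Call:
apply_moves:
  plan:
    - [0,0,0,0,0,0,1]
    - [0,0,0,0,0,0,1]
    - [0,0,2,0,0,0,1]
    - [0,0,4,0,0,0,1]
    - [0,0,4,0,0,0,1]
    - [0,0,4,0,0,0,1]
  squeeze: 50

```text
time: 7.05
eef_pos: [0.6156, 0.0135, 0.32]
orientation: [[0.169, -0.852, -0.496], [-0.98, -0.199, 0.008], [-0.106, 0.485, -0.868]]
wrist_force: [1.9, 1.1, 10.5]
finger_gap: 0.204
```

```bash
python3 -c "
from h import *
st()"
```

```text
F tool [ -1.82   3.24 -10.1 ] T [-0.04 -0.33  0.06] 17.778718803028518 j [ 0.25  0.55  0.07 -0.13 -1.59 -0.02]
shift mm [0.2 0.9 7.3] turn/10deg [-0.02 -0.02  0.  ]
```

Call:
apply_moves:
  plan:
    - [0,0,1.5,0,0,0,1]
    - [0,0,3,0,0,0,1]
    - [0,0,3,0,0,0,1]
    - [0,0,3,0,0,0,1]

```text
time: 7.55
eef_pos: [0.6143, 0.0135, 0.318]
orientation: [[0.169, -0.852, -0.495], [-0.98, -0.199, 0.008], [-0.106, 0.484, -0.869]]
wrist_force: [2.6, 0.5, 11.8]
finger_gap: 0.201
```

```bash
python3 -c "
from h import *
st()"
```

```text
F tool [ -1.27   3.37 -11.5 ] T [-0.2  -0.54  0.02] 17.444143499459344 j [ 0.25  0.55  0.06 -0.13 -1.58 -0.02]
shift mm [0.3 0.7 4.8] turn/10deg [-0.03 -0.02  0.  ]
```

About 11 mm in at 11.5 N. Now I'll turn clockwise (+z of the tool), 36° first.

Call:
apply_moves:
  plan:
    - [0,0,0,0,0,0.6,1]
    - [0,0,0,0,0,1.2,1]
    - [0,0,0,0,0,1.8,1]
    - [0,0,0,0,0,2.4,1]
    - [0,0,0,0,0,3.0,1]
    - [0,0,0,0,0,3.6,1]
    - [0,0,0,0,0,3.6,1]
    - [0,0,0,0,0,3.6,1]

```text
time: 8.55
eef_pos: [0.6138, 0.0136, 0.3181]
orientation: [[-0.364, -0.788, -0.497], [-0.91, 0.415, 0.008], [0.199, 0.455, -0.868]]
wrist_force: [1.5, 0.6, 12.5]
finger_gap: 0.206
```

```bash
python3 -c "
from h import *
st(66.5)"
```

```text
F tool [  1.47   4.78 -11.61] T [-1.14 -0.22  0.01] 17.89677777827649 j [ 0.26  0.55  0.06 -0.13 -1.59 -0.65]
shift mm [ 0.5 -0.1  4.7] turn/10deg [-0.02 -0.    0.  ]
```

Call:
apply_moves:
  plan:
    - [0,0,0,0,0,0.6,1]
    - [0,0,0,0,0,1.2,1]
    - [0,0,0,0,0,1.8,1]
    - [0,0,0,0,0,2.4,1]
    - [0,0,0,0,0,3.0,1]
    - [0,0,0,0,0,3.6,1]
    - [0,0,0,0,0,3.6,1]

```text
time: 9.43
eef_pos: [0.6134, 0.0141, 0.3181]
orientation: [[-0.757, -0.423, -0.498], [-0.492, 0.87, 0.009], [0.43, 0.253, -0.867]]
wrist_force: [-1.0, 4.2, 14.1]
finger_gap: 0.207
```

```bash
python3 -c "
from h import *
st(30.5)"
```

```text
F tool [  4.7    7.61 -11.69] T [-1.84  0.58 -0.  ] 17.977813179276858 j [ 0.26  0.55  0.06 -0.14 -1.59 -1.28]
shift mm [ 0.3 -1.   4.5] turn/10deg [-0.01  0.01  0.  ]
```

Call:
apply_moves:
  plan:
    - [0.5,1,0,0,0,0.6,1]
    - [1,2,0,0,0,1.2,1]
    - [1,2,0,0,0,1.8,1]
    - [1,2,0,0,0,2.4,1]
    - [1,2,0,0,0,3.05,1]
    - [1,2,0,0,0,3.05,1]
    - [1,2,0,0,0,3.05,1]

```text
time: 10.3
eef_pos: [0.6127, 0.0151, 0.319]
orientation: [[-0.869, 0.019, -0.495], [0.017, 1.0, 0.009], [0.495, -0.001, -0.869]]
wrist_force: [2.5, 1.4, 11.8]
finger_gap: 0.206
```

```bash
python3 - <<'E'
from h import *
st(0)
ims=[]
for m,(u0,v0,w,hh) in {"top":(195,150,100,100),"side":(195,140,100,100)}.items():
    f=optics.grab_frame(m); np.savez(m+"3.npz",**{k:np.asarray(v) for k,v in f.items()})
    ims.append(cv2.resize(f["image"][v0:v0+hh,u0:u0+w,::-1],None,fx=4,fy=4,interpolation=cv2.INTER_CUBIC))
cv2.imwrite("pics/c3.png",np.hstack(ims))
E
```

```text
F tool [  3.7    1.45 -11.53] T [-0.7   0.28  0.05] 17.96006497094254 j [ 0.26  0.55  0.06 -0.14 -1.58 -1.82]
shift mm [-1.3 -2.   4.9] turn/10deg [-0.01  0.03  0.01]
```

View pics/c3.png

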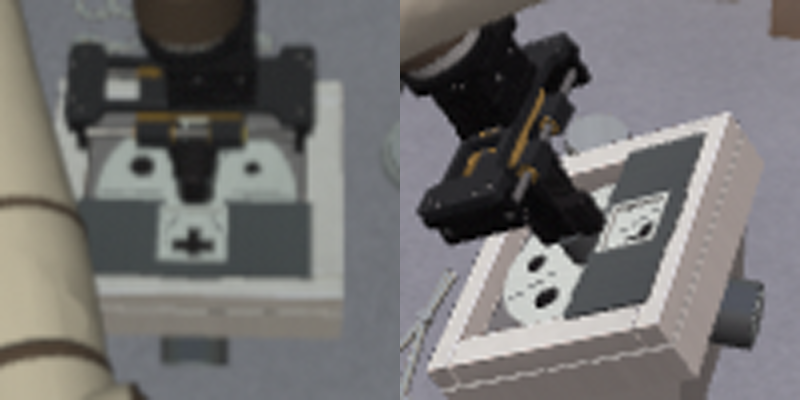

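The top crop shows the cross upright in the window: cross at (192,241), window centre x ≈ 192. I'll let it come out, held lightly so it can centre itself.

Call:
apply_moves:
  plan:
    - [0,0,-2,0,0,0,1]
    - [0,0,-4,0,0,0,1]
    - [0,0,-6,0,0,0,1]
    - [0,0,-8,0,0,0,1]
    - [0,0,-10,0,0,0,1]
    - [0,0,-12,0,0,0,1]
    - [0,0,-12,0,0,0,1]
  squeeze: 20

```text
time: 11.28
eef_pos: [0.618, 0.0149, 0.3273]
orientation: [[-0.867, 0.02, -0.498], [0.018, 1.0, 0.01], [0.498, -0.001, -0.867]]
wrist_force: [0.3, 1.4, 4.8]
finger_gap: 0.201
```

```bash
python3 -c "
from h import *
st(0)"
```

```text
F tool [ 2.15  1.43 -4.34] T [-0.34 -0.41  0.01] 17.49447021560856 j [ 0.26  0.55  0.08 -0.14 -1.61 -1.82]
shift mm [-0.8 -1.8 14.8] turn/10deg [-0.    0.02  0.  ]
```

Call:
apply_moves:
  plan:
    - [0,0,-2,0,0,0,1]
    - [0,0,-2,0,0,0,1]
    - [0,0,-2,0,0,0,0.6]
    - [0,0,-2,0,0,0,0.4]
    - [0,0,-2,0,0,0,0.3]
    - [0,0,-2,0,0,0,0.3]
    - [0,0,-15,0,0,0,0.3]
    - [0,0,-40,0,0,0,0.3]
    - [0,0,-80,0,0,0,0.2]
    - [0,0,-130,0,0,0,0]
    - [0,0,-150,0,0,0,0]
    - [0,0,-150,0,0,0,0]

```text
time: 12.78
eef_pos: [0.6932, 0.0131, 0.4573]
orientation: [[-0.868, 0.021, -0.496], [0.019, 1.0, 0.01], [0.496, -0.0, -0.868]]
wrist_force: [-0.3, -0.3, -0.6]
finger_gap: 0.983
```

```bash
python3 - <<'E'
from h import *
st(0)
ims=[]
for m,(u0,v0,w,hh) in {"top":(195,150,100,100),"side":(195,140,100,100)}.items():
    f=optics.grab_frame(m); np.savez(m+"4.npz",**{k:np.asarray(v) for k,v in f.items()})
    ims.append(cv2.resize(f["image"][v0:v0+hh,u0:u0+w,::-1],None,fx=4,fy=4,interpolation=cv2.INTER_CUBIC))
    g=load(m+"0.npz"); D=(cv2.absdiff(f["image"],g["image"]).max(2)>40).astype(np.uint8)
    ims.append(cv2.resize(np.hstack([f["image"][:,:,::-1]])[::1],(400,300)))
cv2.imwrite("pics/c4.png",np.vstack([np.hstack([ims[0],ims[2]])[:,:],np.hstack([ims[1],ims[3]])])[:600+100])
c=cv2.imread("pics/c4.png"); cv2.imwrite("pics/c4.png",cv2.resize(c,(685,600)))
E
```

```text
F tool [-0.07 -0.29  0.66] T [-0.01 -1.09  0.05] 85.51641471758988 j [ 0.23  0.6   0.51 -0.13 -1.98 -1.84]
shift mm [ -0.   -1.6 164.9] turn/10deg [-0.    0.03 -0.  ]
```

View pics/c4.png

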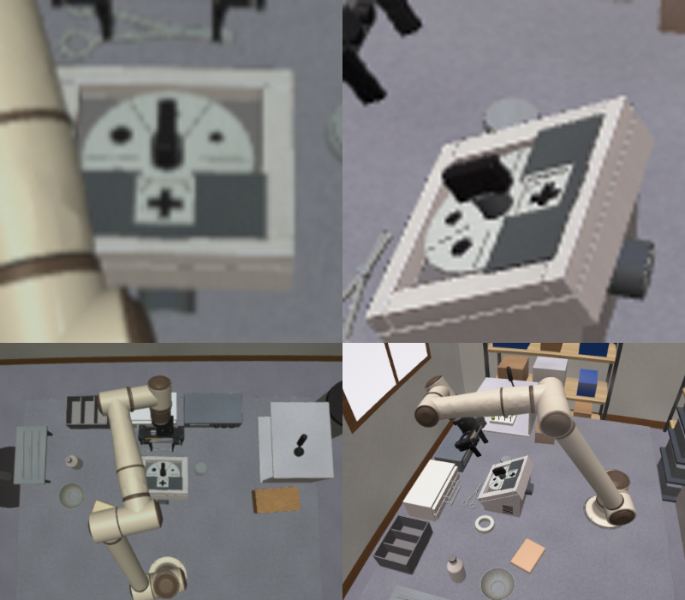

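The cross stands centred in the window in both views, and the bystanders look undisturbed. One depth check that the wheel is fully out, then I hand it in.

```bash
python3 - <<'E'
from h import *
for k in "04":
    for m in("top","side"):
        f=load(m+k+".npz")
        px=proj(f,[A+left*a*.001+up*b*.001-n*.008 for a in range(-60,61,3) for b in range(-60,-5,3) if 35<np.hypot(a,b)<75]).round().astype(int)
        cv=proj(f,[A+left*a*.001+up*b*.001 for a in (*range(-75,-35,3),*range(35,75,3)) for b in range(35,70,3)]).round().astype(int)
        h=lambda q:np.median(cloud(f,q)@n)
        print(k,m,"disc below cover mm",(h(cv)-h(px))*1000)
# bystander change outside arm, side view
f,g=load("side4.npz"),load("side0.npz")
for nm,(u0,v0,u1,v1) in dict(bottle=(150,310,190,360),bowl=(200,335,262,384),pad=(248,290,306,345),tape=(194,255,232,286),holder=(174,203,208,248),jar=(232,165,256,182)).items():
    print(nm,np.abs(f["image"][v0:v1,u0:u1].astype(int)-g["image"][v0:v1,u0:u1]).mean().round(1))
E
```

```text
0 top disc below cover mm 14.674918510788338
0 side disc below cover mm 13.77228707744238
4 top disc below cover mm 7.240171958260766
4 side disc below cover mm 5.6477389192465814
bottle 3.4
bowl 3.4
pad 3.7
tape 3.7
holder 3.6
jar 3.9
```

The disc rose about 8 mm, to about 7 mm below the cover (8 nominal), so it's fully out. No bystander has changed. Handing in.

```bash
python3 -c "
from bench import job
print(job.finish_job())"
```

```text
the job is handed in; nothing more can be done
None
```

The aiming light is set: the cross-shaped opening stands in the middle of the window and the wheel has sprung back out and locked. I gripped the black bar, pressed the wheel about 11 mm in (11.5 N), and turned it about 102° clockwise. I then let it spring out in the grip, opened the fingers and backed off 150 mm. The job was handed in at about 13 s.

**Last checks**
- **Cross position:** it is upright and centred in the window in both camera views.
- **Wheel out:** the disc rose about 8 mm. It now lies 7.2 mm (top view) and 5.6 mm (side view) below the cover, against 8 mm nominal. The two views disagree by 1.6 mm, about the calibration accuracy.
- **Hands off:** the gripper is open, clear of the unit, and the wrist force is near zero.
- **Other objects:** the bottle, bowl, pad, tape, needle holder and jar show no visible change. I did not check the glove box by numbers, but the arm did not touch it as far as the pictures show.

My first two closures went too deep: the fingertips met the hub, with side forces up to about 9 N. I raised the gripper 9 mm and took the bar properly.

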